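# Close the absorber's filter drawer and run its leak test

## Robot

A 7-joint arm with a two-finger parallel gripper is mounted at the origin on the work surface. World frame = base frame: x ahead of the robot, y to its left, z up, the work surface at z = 0. Lengths are in m, angles in rad, forces in N, time in s.
With the tool pointing down it reaches from about 0.4 to 0.85 m from the base axis. Payload 4.5 kg.
Tool frame: the origin (TCP) lies between the finger pads; the fingertips stand 8 mm ahead of it and the grasp point (between the pads) lies 11 mm behind it (bot.finger_overhang is the distance from the TCP to the fingertips, in m); z points along the fingers, x is the direction in which the jaws open and shut, and the axes are right-handed (so a half turn about z gives the same grasp; the last joint's range is limited). The gripper opens to 88 mm and grips with 3 to 60 N. Pads are 18 mm wide; open, the fingers measure 123 mm over their backs; the gripper's body (75 mm by 187 mm) begins 45 mm behind the grasp point.
Start: joints at [-1.245, 0.689, -0.195, 1.565, 0.157, 0.902, -0.215], TCP at [0.18, 0.599, 0.247] pointing down, gripper open.
Joint ranges: [-3.01, 3.01], [-0.46, 2.08], [-1.47, 1.51], [0.13, 2.56], [-1, 4.14], [0.04, 2.09], [-2.66, 2.66]. Speed limits (rad/s): [2.57, 2.57, 3.14, 3.14, 3.14, 3.14, 3.14].

## Interface

Orientations are given as a rotation vector (axis times angle).
In Python, from rig import bot gives the robot as it stands. The module is installed in compiled form; this text tells all that it offers.
- The arm moves only by the tool servo_tool, never from a script. Its argument "moves" is a list of rows, each a list of 6 numbers: the shift along the tool's x, y, z in m, then the turn, a rotation vector about the tool's x, y, z in degrees. In form: [[dx, dy, dz, wx, wy, wz], ...]. A call has 1 to 10 rows; each row shifts and turns the pose as measured when the row begins, along the tool's axes as they then stand; what a row does not reach is not made up. A row lasts 1/10 s, in which the tool goes at most 50 mm and 8.59 degrees, less where a joint would pass 70% of its speed; a pose out of reach is approached as far as the arm can. A call is refused whole if a number of a shift passes 0.05 or a number of a turn 8.59, either way. A call with a gripper value outside its range is refused whole. "claw" is the opening, from 0 (shut) to 1 (fully open), set as the call begins (left out, the last holds). The fingers move at their own pace and stop on an object; the grip force is fixed at half the most. Time passes only in rows, so rows that do not move let the fingers close. It gives the time, the measured TCP pose, the force and the opening at its end, in the units of the state.
- bot.get_obs(): the state, without advancing time (a new reading comes with each control period).
- bot.read_camera(name): name is "side" or "top"; returns a dict with "color" (480x640x3 uint8, blue, green, red), "intrinsics" (3x3 intrinsics, pixels), "rvec" (rotation vector, rad) and "tvec" (3), from world to camera coordinates, as OpenCV has them. Camera axes: x right, y down, z forward; pixel columns grow to the right and rows downward; lengths in m; the calibration is good to about 2 mm. A picture is of the moment at which its call begins. There is no depth.
- bot.close_job(): hands the job in, once; it reports no verdict.
Trained networks look in a picture, given as the dict that the camera call returned (one of the last four; its "shot" number tells which), for a name from the list of things; names that differ only in an ending like _2 or _b are one class to them, and where a whole thing is asked for, a point or a joint stands for the part that bears it (a point fixed in the world has none). Each returns a list of dicts, best first, with "p" (0 to 1); they miss things now and then, are a little off and sometimes report something else, mostly with a low value. They report only what shows in the picture. A call takes as long as a camera call.
- bot.find_in(picture, target): "pixel" ([column, row] in pixels, amid what is visible of it).
- bot.trace(picture, target): "pixels" (480x640 bool, what is visible of it) and "pixel" ([column, row] in pixels, amid what is visible of it).
- bot.tip_of(picture, target): "pixel" ([column, row] in pixels: a listed point, or the origin of a listed thing).
The state is a dict: "clock": time; "joint_pos": joint angles; "joint_vel": joint speeds; "effort": joint torques, N m; "eef_pos": TCP position; "eef_rot": TCP orientation; "force": force on the tool from outside, world axes, zero at the start; "ft_torque": the same for the moment, N m; "finger_gap": opening from 0.0 (shut) to 1.0 (fully open).
Only numpy, scipy, OpenCV 4.12 (cv2) and the standard library are available. Lean on these libraries where they do the work, as an engineer would, in place of code of your own. Each camera call takes 0.05 s, during which the arm holds its last target. There are 200 camera calls.

## Task

The filter drawer of the anaesthesia absorber module has been left open: push it home until it clicks past its detent and stays shut. Then start the leak test: press the red button in its yellow guard fully down, hold it down for about a second, and let it spring back up. Do not force anything, and leave the things standing around where they are.

Things in the scene. Friction and masses are not known exactly. Their poses are not given: they have to be found in the camera images.
- module: white and grey absorber module, fixed: a low box 180 (x, drawer shut) x 240 (y) x 100 mm high. Origin: centre of its underside, on the table; -x is the drawer's side, facing the robot; z up. On its top, 10 to 80 mm behind the origin (+x), a black wedge 80 mm wide carries the button; in the rear corner at -y stands a fixed steel stub with a green cap, 46 mm across, 42 mm high.
- filter_drawer (a joint): opening of the drawer (m): 0 shut and seated; slides out along the module's -x, up to 0.110. It runs lightly (1 to 2 N), but a sprung roller stands in its way from 13 to 6 mm before shut (about 7 N to get over it); past that it is drawn in and stays shut, short of that it stays ajar.
- drawer_front (a point): centre of the drawer's flat white front plate (outer, -x face), 50 mm above the table, 90 mm in front of the module's origin when shut. The plate is 234 mm wide (y), 84 mm high (8 to 92 mm above the table), without a handle. Axes as the module's. Behind it the drawer holds two fixed canisters (top 78 mm above the table).
- button_socket (a point): dark collar in the sloping wedge; the button's bright stem comes out of it. Point: centre of its mouth, at (30, 0, 125) mm in the module's frame. Axes as the module's. The axis of stem and button leans 0.6 rad from vertical towards the module's -x. The stem has been pulled out by 0 to 30 mm, differently each time, and no reading tells it: look or feel for it. It gives way only above 120 N.
- test_button (a joint): how far the red button is pressed along its axis (m): 0 released, 0.009 fully down; spring 2 N at first, 6 N fully down. 34 mm across, its flat top 14 mm below the rim of the yellow cup-shaped guard on the stem (54 mm across inside, 62 outside). Along the axis from the socket's mouth, the top lies at 37 mm and the rim at 51 mm, plus what the stem is out.
- ointment: violet and white ointment tube standing on its cap, 42 mm wide, 114 mm high, beside the module; origin at the centre of its underside, z up. Bystander.
- bandage: green bandage roll standing on the rear corner of the module's top at +y, 42 mm across, 45 mm high; origin at the centre of its underside, z up. Bystander.
- vial: amber medicine vial with an aluminium cap, 44 mm across, 70 mm high, beside the module; origin at the centre of its underside, z up. Bystander.
- jar: clear jar with a blue lid, 60 mm across, 75 mm high, beside the module; origin at the centre of its underside, z up. Bystander.
- tape: cream roll of tape lying flat, 80 mm across, 25 mm high, beside the module; origin at the centre of its underside, z up. Bystander.
- cup: small steel cup, 68 mm across, 60 mm high, beside the module; origin at the centre of its underside, z up. Bystander.

How it is judged:
By the outcome, as a careful person would: the job done as asked, in the order asked, and still so for the second after the job is handed in, with the robot touching nothing.
It also fails if it takes over 45 s, if anything falls off the work surface, if the arm or the gripper's body presses on something with over 40 N, if the wrist force passes 120 N, or if a joint passes its speed limit or range.

## Working session

There is one attempt and no reset: what is moved stays moved. The work goes in short steps, Python scripts to look and compute and a tool call to move; the robot and the scene stay as the last step left them, time stands still between calls to the robot, and variables do not carry over. Pictures are saved under pics/ and viewed, on a budget of 10 in all, crops included, one or two more only if the job needs it, and the job is handed in when it is done.

Besides the shell and the picture viewer there is one more tool, called after "Call:" as name(argument=value, ...) on one line, values as JSON. servo_tool: Moves the arm, as the interface text tells. Its arguments: {"type":"object","properties":{"moves":{"type":"array"},"claw":{"type":"number"}},"required":["moves"]}

```bash
mkdir -p pics
cat > h.py <<'E'
import numpy as np, cv2
from rig import bot
def cam(n):
    p=bot.read_camera(n); R=cv2.Rodrigues(np.array(p["rvec"],float))[0]; t=np.array(p["tvec"],float).ravel()
    return p,np.array(p["intrinsics"],float),R,t
def ray(c,px):
    p,K,R,t=c; d=R.T@np.linalg.inv(K)@np.array([px[0],px[1],1.]); return -R.T@t,d
def atz(c,px,z):
    o,d=ray(c,px); return o+d*(z-o[2])/d[2]
def tri(c1,p1,c2,p2):
    o1,d1=ray(c1,p1);o2,d2=ray(c2,p2)
    s=np.linalg.lstsq(np.c_[d1,-d2],o2-o1,rcond=None)[0]
    a=o1+d1*s[0];b=o2+d2*s[1]; return (a+b)/2,np.linalg.norm(a-b)
def proj(c,P):
    p,K,R,t=c; q=(R@np.atleast_2d(P).T).T+t; q=(K@q.T).T; return q[:,:2]/q[:,2:]
E
python3 - <<'E'
from h import *
np.set_printoptions(precision=4,suppress=True)
a=cam("top");b=cam("side")
cv2.imwrite("pics/t1.png",a[0]["color"]);cv2.imwrite("pics/s1.png",b[0]["color"])
print(-a[2].T@a[3],-b[2].T@b[3])
for n in ["module","drawer_front","button_socket","test_button","ointment","bandage","vial","jar","tape","cup"]:
    A=bot.tip_of(a[0],n) if n!="test_button" else bot.find_in(a[0],n); B=bot.tip_of(b[0],n) if n!="test_button" else bot.find_in(b[0],n)
    A=A[:1];B=B[:1]
    z={"drawer_front":.05,"button_socket":.125,"test_button":.16,"bandage":.1}.get(n,0)
    print(n,[(np.array(k["pixel"]),round(k["p"],2),atz(c,k["pixel"],z)) for c,K in((a,A),(b,B)) for k in K], tri(a,A[0]["pixel"],b,B[0]["pixel"]) if A and B else "")
print(bot.get_obs())
E
```

```text
[0.451  0.0133 1.1769] [ 0.1711 -0.64    0.8418]
module [(array([350.6, 242.1]), 0.88, array([ 0.6261, -0.0439,  0.    ])), (array([359.1, 281.2]), 0.59, array([ 0.6279, -0.0372,  0.    ]))] (array([ 0.6243, -0.0431,  0.0079]), np.float64(0.001439543298547276))
drawer_front [(array([371.3, 300.9]), 0.87, array([ 0.4815, -0.0879,  0.05  ])), (array([310.3, 312.2]), 0.63, array([ 0.4928, -0.0858,  0.05  ]))] (array([ 0.4854, -0.0892,  0.0575]), np.float64(0.009256346348913846))
button_socket [(array([343.5, 218.7]), 0.91, array([ 0.6598, -0.0226,  0.125 ])), (array([367.7, 222.6]), 0.77, array([ 0.6511, -0.0223,  0.125 ]))] (array([ 0.6569, -0.0209,  0.122 ]), np.float64(0.0076775289188929395))
test_button [(array([347.8, 225.6]), 0.53, array([ 0.6379, -0.0305,  0.16  ]))] 
ointment [(array([435.9, 245.1]), 0.65, array([ 0.6182, -0.2524,  0.    ])), (array([423.6, 363.3]), 0.78, array([ 0.6136, -0.2436,  0.    ]))] (array([ 0.6135, -0.2486,  0.0076]), np.float64(0.008122106758996555))
bandage [(array([305.8, 225.3]), 0.75, array([0.6499, 0.0618, 0.1   ])), (array([340.3, 208.6]), 0.64,
[... 730 characters left out ...]
ay([470.3, 244. ]), 0.57, array([ 0.6207, -0.3365,  0.    ])), (array([464.8, 398.7]), 0.78, array([ 0.626 , -0.3301,  0.    ]))] (array([ 0.6197, -0.3337,  0.0105]), np.float64(0.001211449439022685))
{'clock': 1.1, 'joint_pos': array([-1.2452,  0.6891, -0.1946,  1.5653,  0.1573,  0.9025, -0.2151]), 'joint_vel': array([-0.0006,  0.0008,  0.0011, -0.0016,  0.0006,  0.0012, -0.0001]), 'effort': array([ -0.0005, -52.7516,  -1.2668, -15.3744,  -0.0518,  -0.0006,
         0.    ]), 'eef_pos': array([0.1798, 0.5986, 0.2468]), 'eef_rot': array([-2.5208, -1.8749, -0.0001]), 'force': array([-0.796 ,  0.1136,  0.9495]), 'ft_torque': array([ 0.02  ,  0.0178, -0.0068]), 'finger_gap': 1.0000113336097258}
```

View pics/t1.png

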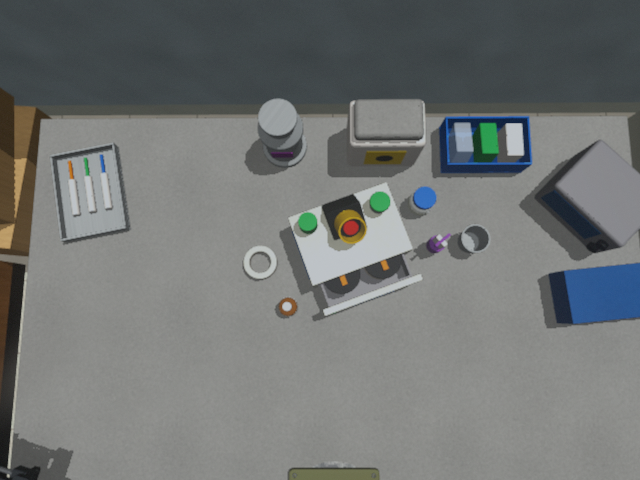

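View pics/s1.png

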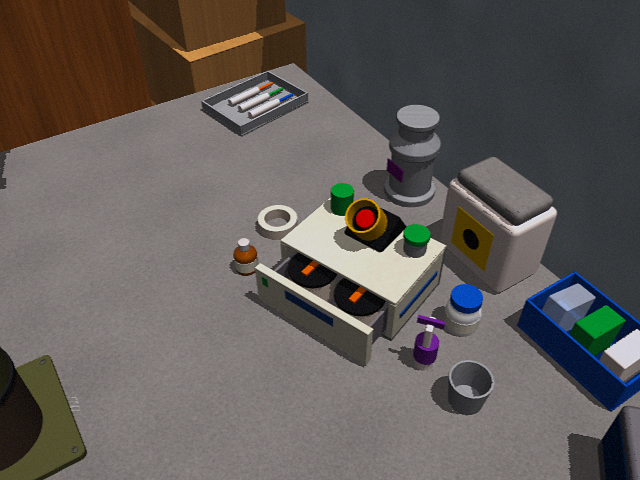

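Top view: the module's top corners lie near (289,216), (388,185), (411,249) and (309,284), with the drawer plate running (324,313)–(421,279) and the button near (350,228). The side view shows the drawer open and the guard facing the robot. The front approach is free, and the vial at (287,307) is off to the side. Next I fit the module's pose.

```bash
cat > fit.py <<'E'
from h import *
from scipy.optimize import least_squares, minimize_scalar
np.set_printoptions(precision=4,suppress=True)
def T(q): 
    c,s=np.cos(q[2]),np.sin(q[2]); return np.array([[c,-s,0,q[0]],[s,c,0,q[1]],[0,0,1,0]])
def W(q,P): P=np.atleast_2d(P); return P@T(q)[:,:3].T+T(q)[:,3]
a=cam("top");b=cam("side")
# hand corners: rear +y, rear -y (x=.09); plate top outer corners
def model(q):
    box=[[.09,.12,.1],[.09,-.12,.1]]; o=q[3]
    pl=[[-.09-o,.117,.092],[-.09-o,-.117,.092]]
    tips=[[0,0,0],[-.09-o,0,.05],[.03,0,.125]]
    return np.r_[W(q,box),W(q,pl),W(q,tips)]
mt=np.array([[289,216],[388,185],[325,313],[421,280]]); ms=np.array([[442,246],[257,270],[369,355]])
tp=lambda c:np.array([bot.tip_of(c[0],n)[0]["pixel"] for n in("module","drawer_front","button_socket")])
ta,tb=tp(a),tp(b)
def res(q):
    M=model(q); A=proj(a,M)-np.r_[mt,ta]; B=proj(b,M[[1,2,3,4,5,6]])-np.r_[ms,tb]
    return np.r_[A.ravel(),B.ravel()]
r=least_squares(res,[.625,-.043,.3,.06],loss="soft_l1",x_scale=.01)
q=r.x; print("x,y,yaw,open",q); print(res(q).reshape(-1,2).round(1))
u=np.array([-np.sin(.6),0,np.cos(.6)]); e1=np.array([np.cos(.6),0,np.sin(.6)]);e2=np.array([0,1.,0]); th=np.linspace(0,2*np.pi,60)
def circ(h,rad): return W(q,np.array([.03,0,.125])+h*u+rad*(np.cos(th)[:,None]*e1+np.sin(th)[:,None]*e2))
ims=[]
def redmask(c):
    h=cv2.cvtColor(c[0]["color"],cv2.COLOR_BGR2HSV); m=((h[...,0]<6)|(h[...,0]>174))&(h[...,1]>170)&(h[...,2]>100)
    g=proj(c,W(q,[.0,0,.16]))[0]; yy,xx=np.mgrid[:480,:640]; return m&(np.hypot(xx-g[0],yy-g[1])<40)
def poly(P,sc=8): m=np.zeros((640,640),np.uint8) ; return P
def vis(c,s):
    S=4; f=lambda P:(proj(c,P)*S).round().astype(np.int32)
    d=np.zeros((480*S,640*S),np.uint8); e=d.copy()
    cv2.fillPoly(d,[f(circ(.037+s,.017))],1); cv2.fillPoly(e,[f(circ(.051+s,.027))],1)
    yy,xx=np.nonzero(d&e); return np.array([xx.mean(),yy.mean()])/S if len(xx) else np.array([0,0])
for nm,c in(("top",a),("side",b)):
    m=redmask(c); yy,xx=np.nonzero(m); cen=np.array([xx.mean(),yy.mean()]); print(nm,cen,m.sum())
    for s in (0,.01,.02,.03): print(s,vis(c,s)-cen)
    im=cv2.resize(c[0]["color"],None,fx=4,fy=4,interpolation=cv2.INTER_CUBIC)
    for s,col in((0,(255,0,0)),(.015,(255,255,0)),(.03,(255,0,255))): cv2.polylines(im,[(proj(c,circ(.051+s,.031))*4+2).astype(np.int32)],1,col,1)
    L=W(q,[[.09,.12,.1],[.09,-.12,.1],[-.07,-.12,.1],[-.07,.12,.1]]); cv2.polylines(im,[(proj(c,L)*4+2).astype(np.int32)],1,(0,160,0),1)
    L=W(q,[[-.09-q[3],.117,.092],[-.09-q[3],-.117,.092],[-.09-q[3],-.117,.008],[-.09-q[3],.117,.008]]); cv2.polylines(im,[(proj(c,L)*4+2).astype(np.int32)],1,(0,0,255),1)
    g=(proj(c,W(q,[-.02,0,.1]))[0]*4).astype(int); ims.append(im[g[1]-300:g[1]+300,g[0]-200:g[0]+200] if 0 else cv2.resize(im[g[1]-300:g[1]+300,g[0]-280:g[0]+280],(400,429)))
cv2.imwrite("pics/fit1.png",np.hstack(ims))
np.save("q.npy",q)
E
python3 fit.py
```

```text
x,y,yaw,open [ 0.6247 -0.0419  0.3407  0.0545]
[[ -0.6   0.8]
 [ -0.3  -2.9]
 [ -0.6   2. ]
 [  2.2  -0.5]
 [ -0.9   0.9]
 [ -0.7  -2.2]
 [  0.1   1.8]
 [  5.5   0.1]
 [ -1.7  -3.7]
 [ -0.5 -20.5]
 [  1.5   2.9]
 [ -0.2   3.6]
 [  2.2   0.9]]
top [350.3355 227.2895] 152
0 [1.3235 0.7523]
0.01 [2.4274 2.527 ]
0.02 [3.5313 4.3597]
0.03 [4.7002 6.192 ]
side [364.7045 217.9318] 264
0 [0.9335 0.8295]
0.01 [-0.7905 -1.0256]
0.02 [-2.5739 -2.9097]
0.03 [-4.3623 -4.8262]
```

View pics/fit1.png

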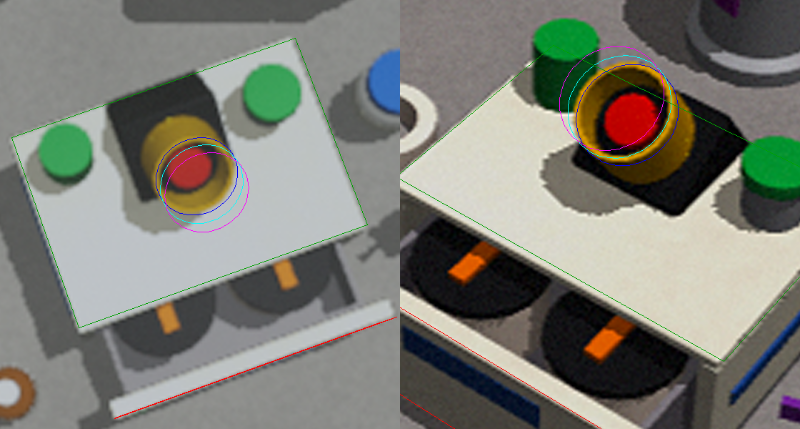

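The overlay fits the box well: the rear edge and top outline lie on the green lines. The rim suggests the stem is out only a few mm. One side-view corner I entered was wrong, the plate's lower one. I refit with the red disc included.

```bash
cat > fit2.py <<'E'
import re
src=open("fit.py").read().split("for nm,c in((")[0].replace('[257,270],[369,355]]','[257,270]]').replace('[1,2,3,4,5,6]]','[1,2,4,5,6]]')
exec(src)
cen=[np.array(np.nonzero(redmask(c)))[::-1].mean(1) for c in(a,b)]
# button only: free lateral e1-horizontal offset dx,dy (module) + s
def rb(v):
    global q; q0=q; q=q0.copy(); q[:2]+=v[:2]; out=np.r_[vis(a,v[2])-cen[0],vis(b,v[2])-cen[1],v[:2]/.002]; q=q0; return out
r=least_squares(rb,[0,0,.005],diff_step=.01,x_scale=[.002,.002,.005],method="trf",bounds=([-.02,-.02,-.002],[.02,.02,.032]))
print("shift,s",r.x,r.fun)
from scipy.optimize import minimize
m=minimize(lambda v:(rb(v)**2).sum(),[0,0,.005],method="Nelder-Mead",options=dict(initial_simplex=[[0,0,.005],[.004,0,.005],[0,.004,.005],[0,0,.015]])); print(m.x,rb(m.x))
s=m.x[2]; qb=q.copy(); qb[:2]+=m.x[:2]
print("red top world",W(qb,np.array([.03,0,.125])+u*(.037+s)),"axis dir",W(qb,-u)-W(qb,[0,0,0]),"front",W(q,[-.09-q[3],0,.05]))
print("tri red",tri(a,cen[0],b,cen[1]))
np.save("q.npy",q)
E
python3 fit2.py
cat > goal.py <<'E'
# goal.py px py pz tilt : TCP world goal; print delta in tool frame (m,deg)
import sys; from h import *
from scipy.spatial.transform import Rotation as Ro
np.set_printoptions(precision=4,suppress=True)
p=np.array(sys.argv[1:4],float); tilt=float(sys.argv[4]); yaw=np.load("q.npy")[2] if len(sys.argv)<6 else float(sys.argv[5])
z=np.array([np.sin(tilt)*np.cos(yaw),np.sin(tilt)*np.sin(yaw),-np.cos(tilt)]); x=np.array([-np.sin(yaw),np.cos(yaw),0]); 
R=np.c_[x,np.cross(z,x),z]
o=bot.get_obs(); C=Ro.from_rotvec(o["eef_rot"]).as_matrix()
print("pos",o["eef_pos"],"d_tool(mm)",C.T@(p-o["eef_pos"])*1e3,"turn deg",np.degrees(Ro.from_matrix(C.T@R).as_rotvec()),"F",o["force"],o["joint_pos"],o["clock"],"gap",o["finger_gap"])
print("tool axes in world (cols)",C.round(3).tolist())
E
python3 goal.py 0.40 -0.12 0.2 0.5
```

```text
x,y,yaw,open [ 0.6243 -0.0406  0.3278  0.0509]
[[-0.9  0.2]
 [-0.2 -2.3]
 [-2.7  0.3]
 [ 0.4 -0.9]
 [-4.3 -1.6]
 [ 0.8 -0.8]
 [ 2.7  4. ]
 [ 5.   0.5]
 [-1.  -6.3]
 [-1.5  0.3]
 [-0.4  2.6]
 [ 0.2  0.7]]
shift,s [0.     0.     0.0028] [ 0.991   1.5778 -0.0913 -0.0318  0.      0.    ]
[ 0.0005  0.0011 -0.0007] [0.1211 0.6668 0.3689 0.1542 0.2598 0.5441]
red top world [[ 0.6339 -0.0364  0.1549]] axis dir [[ 0.5346  0.1818 -0.8253]] front [[ 0.491  -0.0859  0.05  ]]
tri red (array([ 0.6348, -0.0357,  0.1545]), np.float64(0.001810533144015048))
pos [0.1798 0.5986 0.2467] d_tool(mm) [-624.8973  417.6427   46.6839] turn deg [-27.7182   8.8671 -34.7454] F [-0.2245  0.2586 -0.1297] [-1.2452  0.6891 -0.1946  1.5653  0.1573  0.9025 -0.2151] 1.9 gap 1.0026213286894696
tool axes in world (cols) [[0.288, 0.958, -0.0], [0.958, -0.288, 0.0], [0.0, -0.0, -1.0]]
```

Call:
servo_tool(moves=[[-0.033,0.041,0,0,0,0],[-0.033,0.041,0,0,0,0],[-0.033,0.041,0,0,0,0],[-0.033,0.041,0,0,0,0],[-0.033,0.041,0,0,0,0],[-0.033,0.041,0,0,0,0],[-0.033,0.041,0,0,0,0],[-0.033,0.041,0,0,0,0]], claw=0)

```text
clock: 2.7
eef_pos: [0.4061, 0.2726, 0.2444]
eef_rot: [-2.498, -1.89, -0.009]
force: [0.0, 0.1, 0.4]
finger_gap: 0.3
```

Call:
servo_tool(moves=[[0,0,0,0,0,-8],[0,0,0,0,0,-8],[0,0,0,0,0,-8],[0,0,0,0,0,-8],[0,0,0,0,0,-2]])

```text
clock: 3.2
eef_pos: [0.4131, 0.2622, 0.2448]
eef_rot: [-1.836, -2.549, -0.01]
force: [-0.1, 0.3, 0.4]
finger_gap: 0.007
```

```bash
python3 goal.py 0.40 -0.12 0.2 0.5
```

```text
pos [0.4131 0.2622 0.2448] d_tool(mm) [-358.5918 -133.7168   42.6108] turn deg [-28.3712  -0.1671  -0.3613] F [-0.1264  0.3254  0.4201] [-0.3754  0.5391 -0.4368  1.9648  0.3396  0.7026  0.8748] 3.2 gap 0.006578826537282932
tool axes in world (cols) [[-0.317, 0.948, 0.003], [0.948, 0.317, 0.006], [0.004, 0.005, -1.0]]
```

Call:
servo_tool(moves=[[-0.04,-0.014,0,0,0,0],[-0.04,-0.014,0,0,0,0],[-0.04,-0.014,0,0,0,0],[-0.04,-0.014,0,0,0,0],[-0.04,-0.014,0,0,0,0],[-0.04,-0.014,0,0,0,0],[-0.04,-0.014,0,0,0,0],[-0.04,-0.014,0,0,0,0],[-0.038,-0.014,0,0,0,0],[0,0,0,0,0,0]])

```text
clock: 4.2
eef_pos: [0.4116, -0.1288, 0.2417]
eef_rot: [1.831, 2.549, 0.026]
force: [-0.4, 0.3, 0.7]
finger_gap: 0.007
```

Call:
servo_tool(moves=[[0,0,0,-7,0,0],[0,0,0,-7,0,0],[0,0,0,-7,0,0],[0,0,0,-7,0,0],[0,0,0,0,0,0]])

```text
clock: 4.7
eef_pos: [0.3973, -0.1177, 0.2325]
eef_rot: [1.696, 2.392, 0.482]
force: [0.2, -0.2, 0.6]
finger_gap: 0.003
```

```bash
python3 goal.py 0.43 -0.108 0.05 0.5
```

```text
pos [ 0.3973 -0.1177  0.2325] d_tool(mm) [-10.6032 -32.9843 182.3672] turn deg [-7.8145 -2.9174 -0.1665] F [ 0.2016 -0.1641  0.588 ] [ 0.8516  0.4874 -0.6912  2.3881  0.6201  0.1043  1.5628] 4.7 gap 0.003068893911257969
tool axes in world (cols) [[-0.339, 0.885, 0.32], [0.94, 0.301, 0.163], [0.047, 0.356, -0.933]]
```

Call:
servo_tool(moves=[[-0.001,-0.003,0.031,0,-1,0],[-0.001,-0.003,0.031,0,-1,0],[-0.001,-0.003,0.031,0,-1,0],[-0.001,-0.003,0.031,0,0,0],[-0.001,-0.003,0.031,0,0,0],[0,0,0,0,0,0]])

```text
clock: 5.3
eef_pos: [0.3954, -0.1157, 0.1715]
eef_rot: [1.71, 2.44, 0.402]
force: [0.2, -0.1, -0.6]
finger_gap: 0.004
```

```bash
python3 goal.py 0.45 -0.1 0.05 0.4
python3 - <<'E'
from h import *
c=cam("side");cv2.imwrite("pics/s2.png",c[0]["color"])
E
```

```text
pos [ 0.3954 -0.1157  0.1715] d_tool(mm) [ -9.393   18.6392 132.4997] turn deg [-5.926  -2.8059  0.5999] F [ 0.2171 -0.1174 -0.6167] [ 0.8289  0.6639 -0.7821  2.4232  1.6952  0.2571  0.4693] 5.3 gap 0.004315268011373027
tool axes in world (cols) [[-0.347, 0.901, 0.261], [0.937, 0.32, 0.14], [0.042, 0.292, -0.955]]
```

View pics/s2.png

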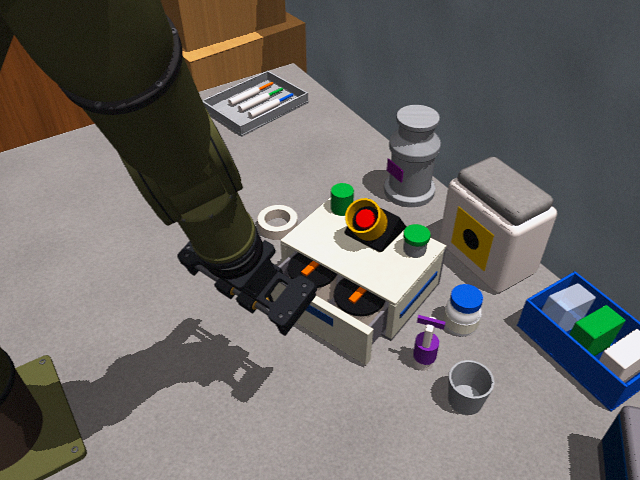

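Call:
servo_tool(moves=[[-0.001,0.002,0.022,0,0,0],[-0.001,0.002,0.022,0,0,0],[-0.001,0.002,0.022,0,0,0],[-0.001,0.002,0.022,0,0,0],[-0.001,0.002,0.022,0,0,0],[-0.001,0.002,0.022,0,0,0],[0,0,0,0,0,0]])

```text
clock: 6.05
eef_pos: [0.4436, -0.1024, 0.0493]
eef_rot: [1.707, 2.448, 0.369]
force: [-0.3, 0.1, 1.1]
finger_gap: 0.004
```

```bash
python3 goal.py 0.46 -0.096 0.05 0.4
```

```text
pos [ 0.4436 -0.1024  0.0493] d_tool(mm) [ 0.2582 17.1007  4.1991] turn deg [-6.9736 -2.1751  1.0304] F [-0.3148  0.0959  1.1255] [ 0.773   1.054  -0.8999  2.3681  2.0314  0.6297  0.1757] 6.05 gap 0.0035179152076251765
tool axes in world (cols) [[-0.35, 0.904, 0.248], [0.936, 0.329, 0.123], [0.03, 0.275, -0.961]]
```

Call:
servo_tool(moves=[[0,0.0145,0.004,0,0,0],[0,0.0145,0.004,0,0,0],[0,0.01,0.0028,0,0,0],[0,0.01,0.0028,0,0,0],[0,0.01,0.0028,0,0,0],[0,0.01,0.0028,0,0,0]])

```text
clock: 6.65
eef_pos: [0.5053, -0.0796, 0.0558]
eef_rot: [1.71, 2.461, 0.345]
force: [-1.8, -0.4, -0.9]
finger_gap: 0.002
```

Call:
servo_tool(moves=[[0,0.01,0.0028,0,0,0],[0,0.01,0.0028,0,0,0]])

```text
clock: 6.85
eef_pos: [0.5193, -0.0745, 0.0574]
eef_rot: [1.715, 2.466, 0.33]
force: [-13.2, -4.5, 2.9]
finger_gap: 0.001
```

```bash
python3 goal.py 0.529 -0.073 0.05 0.28
```

```text
pos [ 0.5193 -0.0745  0.0574] d_tool(mm) [-2.2314  7.4939  9.4798] turn deg [-1.8541 -1.8945  1.3269] F [-13.1822  -4.5004   2.8733] [ 0.596   0.9848 -0.7718  2.1635  1.73    0.48    0.4026] 6.85 gap 0.0014165818023634444
tool axes in world (cols) [[-0.351, 0.91, 0.221], [0.936, 0.334, 0.11], [0.026, 0.245, -0.969]]
```

Call:
servo_tool(moves=[[0,0.005,0.002,0,0,0]])

```text
clock: 6.95
eef_pos: [0.523, -0.0731, 0.0581]
eef_rot: [1.715, 2.468, 0.326]
force: [0.8, -0.7, 0.6]
finger_gap: 0.01
```

Call:
servo_tool(moves=[[0,0.005,0.002,0,0,0]])

```text
clock: 7.05
eef_pos: [0.5271, -0.0716, 0.0586]
eef_rot: [1.715, 2.468, 0.323]
force: [-1.9, 0.4, -0.5]
finger_gap: 0.006
```

Call:
servo_tool(moves=[[0,0.004,0.0015,0,0,0]])

```text
clock: 7.15
eef_pos: [0.5287, -0.071, 0.0585]
eef_rot: [1.717, 2.47, 0.317]
force: [-12.6, -3.9, 7.2]
finger_gap: 0.007
```

Call:
servo_tool(moves=[[0,-0.02,-0.006,0,0,0],[0,-0.02,-0.006,0,0,0],[0,-0.005,-0.03,0,0,0],[0,-0.005,-0.03,0,0,0],[0,0,-0.03,0,0,0],[0,0,-0.03,0,0,0],[0,0,-0.03,0,0,0],[0,0,0,0,0,0]])

```text
clock: 7.95
eef_pos: [0.4513, -0.1018, 0.214]
eef_rot: [1.705, 2.468, 0.333]
force: [0.2, 0.9, -0.1]
finger_gap: 0.007
```

```bash
python3 goal.py 0.575 -0.056 0.245 0.6
python3 - <<'E'
from h import *
a=cam("top");c=cam("side")
for n,k in(("t",a),("s",c)):
    print(n,bot.tip_of(k[0],"drawer_front")[:1])
q=np.load("q.npy")
cv2.imwrite("pics/m3.png",np.hstack([cv2.resize(a[0]["color"][140:340,240:440],(400,400),interpolation=2),cv2.resize(c[0]["color"][150:370,240:460],(400,400),interpolation=2)]))
E
```

```text
pos [ 0.4513 -0.1018  0.214 ] d_tool(mm) [ -0.6125 135.4766   2.8849] turn deg [-19.9648  -2.0919   1.363 ] F [ 0.175   0.9214 -0.0693] [ 0.8086  0.627  -0.9082  2.2256  0.9763  0.4355  1.1056] 7.95 gap 0.006585651030692583
tool axes in world (cols) [[-0.356, 0.907, 0.225], [0.934, 0.34, 0.11], [0.023, 0.249, -0.968]]
t [{'pixel': [361.7, 275.9], 'p': 0.56}]
s [{'pixel': [328.0, 292.6], 'p': 0.81}]
```

View pics/m3.png

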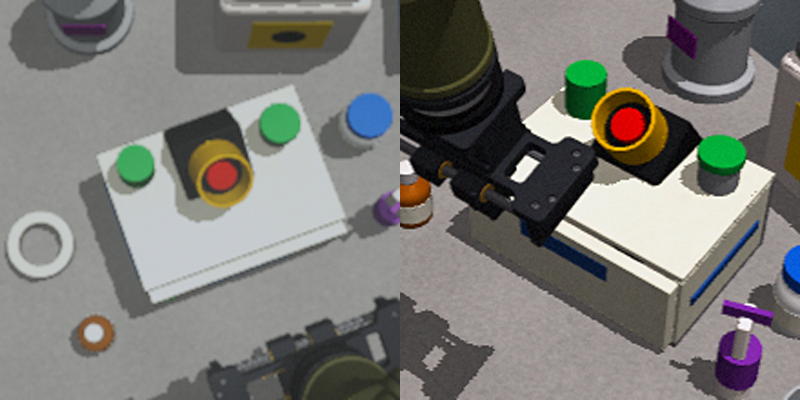

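Call:
servo_tool(moves=[[0,0.022,0,0,0,0],[0,0.022,0,0,0,0],[0,0.022,0,0,0,0],[0,0.022,0,-4,-0.5,0],[0,0.02,0.003,-4,-0.5,0.5],[0,0.018,0.005,-4,-0.5,0.5],[0,0.01,0.005,-4,-0.5,0.4],[0,0,0,-4,0,0],[0,0,0,0,0,0]])

```text
clock: 9.05
eef_pos: [0.5727, -0.0557, 0.2245]
eef_rot: [1.617, 2.278, 0.59]
force: [-0.5, -0.3, -0.2]
finger_gap: -0.002
```

```bash
python3 goal.py 0.597 -0.049 0.212 0.6
```

```text
pos [ 0.5727 -0.0557  0.2245] d_tool(mm) [-1.7507 15.9971 23.0553] turn deg [-5.4797 -0.4711  0.3354] F [-0.4919 -0.3493 -0.2128] [ 0.617   0.6609 -0.7555  2.1477  1.62    0.2321  0.4273] 9.05 gap -0.0016405251662930092
tool axes in world (cols) [[-0.331, 0.827, 0.455], [0.944, 0.288, 0.163], [0.004, 0.483, -0.875]]
```

Call:
servo_tool(moves=[[0,0.006,0,-3,0,0],[0,0.006,0,-2.5,0,0],[0,0,0,0,0,0]])

```text
clock: 9.35
eef_pos: [0.5809, -0.0507, 0.227]
eef_rot: [1.578, 2.225, 0.681]
force: [-0.5, 0.5, 0.5]
finger_gap: 0.004
```

```bash
python3 goal.py 0.6122 -0.0437 0.188 0.6
python3 - <<'E'
from h import *
from fit2 import *
E
```

```text
pos [ 0.5809 -0.0507  0.227 ] d_tool(mm) [-4.1122  4.9451 50.072 ] turn deg [-0.7049 -0.7659  0.2904] F [-0.4994  0.533   0.5373] [ 0.722   0.7304 -0.9277  2.1851  1.9473  0.3394  0.1396] 9.35 gap 0.004110440843272111
tool axes in world (cols) [[-0.333, 0.786, 0.521], [0.943, 0.273, 0.191], [0.008, 0.554, -0.832]]Traceback (most recent call last):
  File "<stdin>", line 2, in <module>
  File "fit2.py", line 3, in <module>
    exec(src)
    ~~~~^^^^^
  File "<string>", line 16, in <module>
  File "<string>", line 15, in <lambda>
IndexError: list index out of range
```

Call:
servo_tool(moves=[[-0.002,0.003,0.018,-0.3,-0.4,0],[-0.002,0.002,0.018,-0.4,-0.4,0.3],[0,0,0.012,0,0,0],[0,0,0,0,0,0]])

```text
clock: 9.95
eef_pos: [0.614, -0.0444, 0.1908]
eef_rot: [1.574, 2.203, 0.672]
force: [-0.5, -0.3, -1.3]
finger_gap: 0.004
```

```bash
python3 goal.py 0.6339 -0.0364 0.1549 0.6
python3 - <<'E'
from h import *
a=cam("top");c=cam("side")
cv2.imwrite("pics/m4.png",np.hstack([cv2.resize(a[0]["color"][175:275,300:400],(400,400),interpolation=2),cv2.resize(c[0]["color"][160:260,315:415],(400,400),interpolation=2)]))
tip=bot.get_obs()["eef_pos"]
print(proj(a,tip),proj(c,tip))
E
```

```text
pos [ 0.614  -0.0444  0.1908] d_tool(mm) [ 1.4486 -2.5137 41.682 ] turn deg [-0.1082  0.4161  0.2513] F [-0.4633 -0.3036 -1.3251] [ 0.6815  0.8485 -0.954   2.1454  2.0415  0.4621  0.0792] 9.95 gap 0.0038685228162866347
tool axes in world (cols) [[-0.321, 0.781, 0.535], [0.947, 0.27, 0.174], [-0.008, 0.563, -0.826]]
[[355.34591431 234.35187417]] [[358.67276077 208.44737892]]
```

View pics/m4.png

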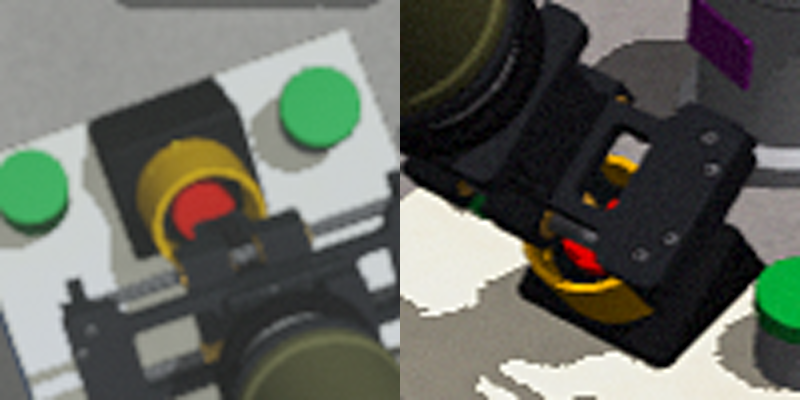

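The closed fingers sit above the guard mouth in both views, and the computed offset is only 1–3 mm. I go in slowly now.

Call:
servo_tool(moves=[[0.001,-0.002,0.01,0,0.2,0.1],[0,0,0.01,0,0.2,0.1]])

```text
clock: 10.25
eef_pos: [0.6226, -0.0407, 0.1753]
eef_rot: [1.574, 2.205, 0.679]
force: [-0.0, -0.7, 0.2]
finger_gap: 0.007
```

```bash
python3 goal.py 0.6339 -0.0364 0.1549 0.6
```

```text
pos [ 0.6226 -0.0407  0.1753] d_tool(mm) [ 0.5482 -1.5403 23.6143] turn deg [0.006  0.1442 0.2033] F [-0.0188 -0.7448  0.2431] [ 0.6716  0.8925 -0.9589  2.1322  2.0732  0.4892  0.0667] 10.25 gap 0.0068614373849802575
tool axes in world (cols) [[-0.323, 0.78, 0.535], [0.946, 0.269, 0.179], [-0.004, 0.565, -0.825]]
```

Call:
servo_tool(moves=[[0.0005,-0.0015,0.006,0,0,0.1]])

```text
clock: 10.35
eef_pos: [0.6251, -0.0398, 0.169]
eef_rot: [1.577, 2.203, 0.679]
force: [-0.3, -0.7, 0.4]
finger_gap: 0.006
```

Call:
servo_tool(moves=[[0,0,0.005,0,0,0]])

```text
clock: 10.45
eef_pos: [0.6277, -0.0389, 0.164]
eef_rot: [1.578, 2.203, 0.679]
force: [-0.8, -0.4, -0.6]
finger_gap: 0.006
```

Call:
servo_tool(moves=[[0,0,0.004,0,0,0]])

```text
clock: 10.55
eef_pos: [0.6301, -0.038, 0.1603]
eef_rot: [1.578, 2.203, 0.679]
force: [-1.2, -0.1, 3.9]
finger_gap: 0.001
```

```bash
python3 goal.py 0.6339 -0.0364 0.1549 0.6
```

```text
pos [ 0.6301 -0.038   0.1603] d_tool(mm) [0.2938 0.3343 6.7925] turn deg [-0.0141  0.1362  0.0579] F [-1.1564 -0.1113  3.8764] [ 0.6605  0.9317 -0.9609  2.1202  2.0993  0.5168  0.0552] 10.55 gap 0.0013939347707383634
tool axes in world (cols) [[-0.321, 0.781, 0.535], [0.947, 0.267, 0.179], [-0.003, 0.564, -0.825]]
```

Call:
servo_tool(moves=[[0,0,0.003,0,0,0]])

```text
clock: 10.65
eef_pos: [0.6318, -0.0373, 0.1576]
eef_rot: [1.578, 2.203, 0.679]
force: [-3.4, -0.6, 3.7]
finger_gap: 0.009
```

Call:
servo_tool(moves=[[0,0,0.003,0,0,0]])

```text
clock: 10.75
eef_pos: [0.6329, -0.0369, 0.1559]
eef_rot: [1.576, 2.203, 0.679]
force: [-31.9, -15.9, 47.5]
finger_gap: 0.003
```

Call:
servo_tool(moves=[[0,0,0.003,0,0,0]])

```text
clock: 10.85
eef_pos: [0.6329, -0.0368, 0.1558]
eef_rot: [1.573, 2.203, 0.677]
force: [-35.9, -16.4, 52.0]
finger_gap: 0.006
```

Call:
servo_tool(moves=[[0,0,0.0006,0,0,0]])

```text
clock: 10.95
eef_pos: [0.6325, -0.0371, 0.1566]
eef_rot: [1.571, 2.202, 0.676]
force: [-3.1, -1.2, 3.8]
finger_gap: 0.004
```

Call:
servo_tool(moves=[[0,0,0.0006,0,0,0],[0,0,0.0006,0,0,0],[0,0,0.0006,0,0,0]])

```text
clock: 11.25
eef_pos: [0.6327, -0.037, 0.1563]
eef_rot: [1.57, 2.202, 0.675]
force: [-2.5, -1.5, 4.3]
finger_gap: 0.004
```

Call:
servo_tool(moves=[[0,0,0.0006,0,0,0],[0,0,0.0006,0,0,0],[0,0,0.0006,0,0,0],[0,0,0.0006,0,0,0],[0,0,0.0006,0,0,0]])

```text
clock: 11.75
eef_pos: [0.6328, -0.0369, 0.1561]
eef_rot: [1.566, 2.201, 0.674]
force: [-8.5, -4.0, 11.5]
finger_gap: 0.005
```

Call:
servo_tool(moves=[[0,0,0.0008,0,0,0],[0,0,0.0008,0,0,0],[0,0,0.0008,0,0,0],[0,0,0.0008,0,0,0],[0,0,0.0008,0,0,0],[0,0,0.0008,0,0,0],[0,0,0.0008,0,0,0],[0,0,0.0008,0,0,0]])

```text
clock: 12.55
eef_pos: [0.6328, -0.0368, 0.1561]
eef_rot: [1.559, 2.199, 0.67]
force: [-9.0, -4.1, 15.0]
finger_gap: 0.004
```

Call:
servo_tool(moves=[[0,0,-0.012,0,0,0],[0,0,-0.02,0,0,0],[0,0,-0.03,0,0,0],[0,0,-0.03,0,0,0],[0,0,-0.03,0,0,0],[0,0,0,0,0,0]])

```text
clock: 13.15
eef_pos: [0.5655, -0.0576, 0.258]
eef_rot: [1.563, 2.2, 0.673]
force: [0.0, -0.4, 0.1]
finger_gap: 0.005
```

```bash
python3 goal.py 0.45 -0.12 0.25 0.3
```

```text
pos [ 0.5655 -0.0576  0.258 ] d_tool(mm) [ -21.4701 -111.281   -66.8017] turn deg [17.4633  0.7585  0.5192] F [ 0.0186 -0.4382  0.1275] [ 0.7556  0.6484 -0.937   2.2138  1.9215  0.3068  0.1445] 13.15 gap 0.004688589447547407
tool axes in world (cols) [[-0.324, 0.775, 0.542], [0.946, 0.275, 0.172], [-0.016, 0.569, -0.823]]
```

Run:
```python
from h import *
a=cam("top");c=cam("side")
cv2.imwrite("pics/m5.png",np.hstack([cv2.resize(a[0]["color"][140:340,240:490],(400,320),interpolation=2),cv2.resize(c[0]["color"][150:420,230:500],(320,320),interpolation=2)]))
for n in["ointment","bandage","vial","jar","tape","cup","drawer_front"]:
    print(n,[(k[0]["pixel"],round(k[0]["p"],2)) for k in(bot.tip_of(a[0],n),bot.tip_of(c[0],n)) if k])
```

```text
ointment [([430.3, 246.3], 0.71), ([420.4, 365.3], 0.63)]
bandage [([305.2, 228.6], 0.75), ([343.9, 206.3], 0.73)]
vial [([291.0, 304.1], 0.75), ([246.1, 266.0], 0.94)]
jar [([419.5, 205.7], 0.77), ([458.1, 325.4], 0.66)]
tape [([260.1, 266.5], 0.63), ([278.0, 226.6], 0.63)]
cup [([465.8, 396.5], 0.9)]
drawer_front [([329.0, 292.9], 0.78)]
```

View pics/m5.png

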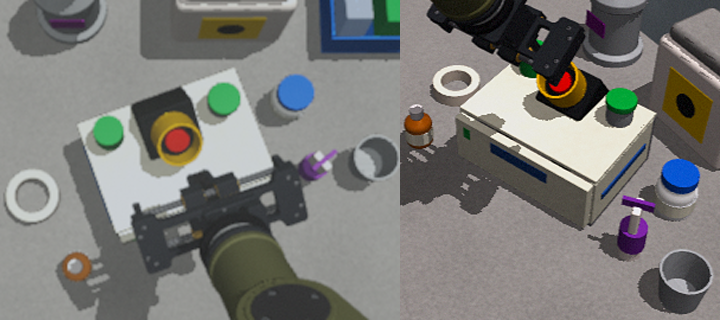

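```bash
python3 -c "
from rig import bot
o=bot.get_obs();print(o['clock'],o['force']);print(bot.close_job())"
```

```text
13.95 [-0.4806503   0.20451226  0.10113109]
the job is handed in; nothing more can be done
None
```

I pushed the drawer shut and pressed the leak-test button, then handed the job in at about 14 s with the robot touching nothing. The hand-in gave no verdict.

- **Drawer:** It took about 14 N at the roller, then the force fell to nearly zero as the drawer was drawn in, and rose to about 13 N at the stop. The pictures show it flush before and after the button press.
- **Button:** I pressed with closed fingers along its axis until it bottomed. The first contact with the stop briefly reached about 65 N, more than I intended but below the stem's 120 N.
- **Hold:** Easing off let the fingers back about 1 mm for up to 0.7 s. They then held at the stop with about 15–18 N for roughly 1 s. In total the button was down about 1.8 s, the last second of it fully down.
- **After release:** The wrist force returned to zero and I backed off. I judged the button's spring-back only by this and by how it looks in the picture; I did not measure it.
- **Bystanders:** All six were still upright and in place in the last pictures. Their detected positions matched the first ones within a few pixels. The network missed the cup and the drawer front in the last top view, though the cup is plain to see there and the side view found both.

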